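# Lift the hot furnace lid off with the lid lifter and park it in the ring

## Task

The lid of the block furnace is hot and must not be touched with the gripper: take the lid lifter by its orange grip, hook the lid by its loop handle, lift it straight off, keeping it level, and lower it gently into the ring of the support stand, plug down in the ring and lying flat. Then ease the lifter out from under the loop without pressing, dragging or jolting the lid, and stand it upright on its white tile again. Handle the lid lightly throughout (never push or pull on it with more than 2 kg), and leave everything else on the bench where it is.

Things in the scene. Friction and masses are not known exactly. Their poses are not given: they have to be found in the camera images.
- furnace: fixed block furnace: grey housing 220 x 220 mm, 115 mm tall, with a red front panel on its -x side; origin at the centre of its underside. A round well 88 mm wide opens in the middle of its flat top (z = 115 mm); the lid lies on this top with its plug in the well
- lid: hot loose lid, 0.3 to 0.6 kg: steel disc 130 mm across, 12 mm thick, with a white ceramic plug below (80 mm across, 18 mm long). Origin at the centre of the plug's underside, z up; disc underside at z = 18, top at z = 30 mm. A fixed loop handle stands on it. The lid is the same seen from +x and -x and balances when hung from the middle of the loop
- lid_loop (a point): middle of the level bar of the lid's loop handle (centre of the bar, 26 mm above the lid's top). The loop is of 8 mm round bar in the lid's y-z plane: the bar runs along the lid's y with 22 mm free height beneath, legs at y = -32 and +32 mm
- lifter: steel lid lifter, 0.3 kg, standing by itself on its tile. Origin on the grip's axis, level with the runners' underside; z up, +x is the way it is pushed under a loop. It stands on two runners of 8 mm rod along x at y = -46 and +46 mm, x = -39 to +39 mm, joined at x = -35 mm by a crossbar of the same rod, same level. Between them is the hook tongue (see lifter_saddle)
- lifter_saddle (a point): middle of the hook's saddle, 17 mm above the lifter's origin: top of a flat tongue 26 mm wide (y), 6 mm thick, that points to +x. The flat carries the loop's bar from x = -8 to +8 mm; then an upturned lip, top 3 mm above the saddle, to the tongue's end at x = +14 mm; behind, a shoulder face at x = -8 mm, 11 mm high, stops the bar
- lifter_grip (a point): middle of the lifter's upright orange grip: 26 x 26 mm (along the lifter's x and y), 70 mm tall, this point 105 mm above the lifter's origin. A back plate at x = -35 mm and an arm (underside 51 mm above the origin) join it to the tongue. With the runners lying on the lid the lip passes under the loop's bar with 2 mm to spare, going in or out; raised 5 mm the saddle takes the bar
- tile: fixed white ceramic tile 150 x 150 x 10 mm on which the lifter stands; origin at the centre of its underside, top at z = 10 mm
- stand: fixed support stand: dark base plate 170 x 110 x 12 mm, a 10 mm rod at x = +88 mm, 140 mm tall, and a level steel ring (inner width 94, outer 116 mm, 8 mm thick) rigidly clamped to the rod. Origin on the bench straight below the ring's centre. The ring's height is set anew each time and is NOT measured: its top is 50 to 90 mm above the bench
- ring_axis (a point): point on the bench straight below the centre of the stand's ring (height of the ring not included)
- crucible: small empty white ceramic crucible, 44 mm wide, 40 mm tall; origin at the centre of its underside; bystander
- dish: shallow glass dish, 60 mm wide, 14 mm tall; origin under its centre; bystander
- cap: blue plastic cap, 36 mm wide, 16 mm tall; origin under its centre; bystander
- hexset: green holder (45 x 30 x 18 mm) with steel hex keys reaching 90 mm to its +x; origin under the holder's centre; bystander
- screwdriver: orange screwdriver lying on the bench, 190 mm long; bystander
- cutters: side cutters with green handles, 140 mm long, 16 mm tall; origin near the pivot; bystander
- tape: roll of blue tape, 72 mm across, 18 mm tall, lying flat; origin under its centre; bystander
- jar: small amber jar with a black cap, 48 mm wide, 60 mm tall; origin under its centre; bystander
There are look-alikes about, which are no part of the job. Leave any blue look-alike of the lid alone.

How it is judged:
On the way, in this order (a step that is already met when the one before it is completed fails the run):
1. the lid hangs level on the lifter, lifted clear of the furnace (z of lid in the frame of furnace above 0.125 m and contact force between lid and lifter above 1.5 N and contact force between lid and furnace below 0.1 N and angle between lid's own z axis and vertical below 0.17 rad), for 0.3 s.
2. the lid lies flat in the ring of the stand and the lifter is out from under its loop (horizontal distance between lid and ring_axis below 0.012 m and angle between lid's own z axis and vertical below 0.06 rad and z of lid in the frame of stand above 0.025 m and contact force between lid and stand above 1.5 N and contact force between lid and lifter below 0.2 N and distance between lid_loop and lifter above 0.05 m), for 0.3 s.
At the end, for the whole second after the job is handed in: The lid rests flat (within 3 degrees) in the stand's ring, its centre within 12 mm of the ring's axis, at rest and free of the lifter; the lifter stands upright (within 3 degrees) and still on its tile, its origin within 60 mm of the tile's centre each way (horizontal distance between lid and ring_axis below 0.012 m and angle between each of lid, lifter's own z axis and vertical below 0.06 rad and z of lid in the frame of stand above 0.025 m and contact force between lid and stand above 1.5 N and contact force between lid and lifter below 0.2 N and linear speed of each of lid, lifter below 0.01 m/s and contact force between lifter and tile above 1.5 N and x of lifter in the frame of tile between -0.06 and 0.06 m and y of lifter in the frame of tile between -0.06 and 0.06 m and z of lifter in the frame of tile below 0.014 m); the robot touches nothing.
It fails at once if the gripper or arm touches the hot lid (contact force between any of the fingers, the arm and lid above 0.3 N).
It fails at once if the lid tips more than 12 degrees from level (angle between lid's own z axis and vertical above 0.21 rad).
It fails at once if the lifter presses, pulls or jolts the lid with more than 20 N (contact force between lifter and lid above 20 N).
It fails at once if the lid is pressed, jammed or dropped on the stand or furnace with more than 25 N (contact force between lid and stand above 25 N or contact force between lid and furnace above 25 N).
It fails at once if something else on the bench is shifted by more than 30 mm (distance of any of crucible, dish, cap, hexset, screwdriver, cutters, tape, jar from where it was at the start of the episode above 0.03 m).
It also fails if it takes over 72 s, if anything falls off the work surface, if the arm or the gripper's body presses on something with over 40 N, if the wrist force passes 120 N, or if a joint passes its speed limit or range.

## Robot

A 6-joint arm with a two-finger parallel gripper is mounted at the origin on the work surface. World frame = base frame: x ahead of the robot, y to its left, z up, the work surface at z = 0. Lengths are in m, angles in rad, forces in N, time in s.
With the tool pointing down it reaches from about 0.275 to 0.825 m from the base axis. Payload 4.9 kg.
Tool frame: the origin (TCP) lies midway between the tips of the shut fingers; the grasp point (between the pads) lies r.grasp_offset behind it (r.grasp_offset is the distance from the TCP to the grasp point, in m); z points along the fingers, y is the direction in which the jaws open and shut (so a half turn about z gives the same grasp; the last joint's range is limited). The gripper opens to 85 mm and grips with 20 to 120 N. Pads are 22 mm wide; open, the fingers measure 114 mm over their backs; the gripper's body (76 mm by 85 mm) begins 54 mm behind the grasp point. The pads swing forward as they close: fully open they stand 13 mm farther back than shut.
Start: joints at [-1.426, 0.326, -0.193, 1.052, 0, 1.437], TCP at [0.151, -0.529, 0.231] pointing down, gripper open.
Joint ranges: [-2.65, 2.65], [-0.97, 1.79], [-1.3, 1.35], [-1.93, 2.1], [-1.47, 1.37], [-3.14, 3.14]. Speed limits (rad/s): [2.57, 2.57, 3.14, 3.14, 3.14, 3.14].

## Interface

Orientations are given as a unit quaternion [x, y, z, w].
In Python, from cell import r, vision, finder gives the robot as it stands. The module is installed in compiled form; this text tells all that it offers.
- The arm moves only by the shell command python3 -m handwheel 'ROWS' [FORCE]. ROWS is a JSON object of lists of equal length, an entry for each row: "slide": the shift along the tool's x, y, z in mm, a list of three; "turn": the turn about the tool's z in rad; "fingers": the opening, from 0 (shut) to 1 (fully open). In form: {"slide": [[tx, ty, tz], ...], "turn": [turn, ...], "fingers": [fingers, ...]}. A call has 1 to 5 rows; each row is the pose to reach, as a shift and turn from the pose commanded when the call began, along the tool's axes at that moment; what a row does not reach only later rows make up. A row lasts 1/8 s, in which the tool goes at most 62.5 mm and 10.7 degrees, less where a joint would pass 70% of its speed; a pose out of reach is approached as far as the arm can. A call with a gripper value outside its range is refused whole. The fingers move at their own pace and stop on an object; FORCE is the grip in N (left out, the last holds). Time passes only in rows, so rows that repeat a pose let the fingers close. It gives the time, the measured TCP pose, the force and the opening at its end, in the units of the state.
- r.state(): the state, without advancing time (a new reading comes with each control period).
- vision.read_camera(name): name is "scene" or "top" or "wrist"; returns a dict with "pixels" (384x512x3 uint8, red, green, blue), "K" (3x3 intrinsics, pixels), "R" (3x3) and "t" (3): a world point X has camera coordinates R X + t; the wrist camera has in their place "hand_eye" (4x4, takes a point from camera to tool coordinates, whose origin is the TCP and whose axes are the flange's). Camera axes: x right, y down, z forward; pixel columns grow to the right and rows downward; lengths in m; the calibration is good to about 2 mm. A picture is of the moment at which its call begins: read the wrist's pose just before it. There is no depth.
- r.close_job(): hands the job in, once; it reports no verdict.
Trained networks look in the newest picture that a camera, given by its name, has taken for a name from the list of things; names that differ only in an ending like _2 or _b are one class to them, and where a whole thing is asked for, a point or a joint stands for the part that bears it (a point fixed in the world has none). Each returns a list of dicts, best first, with "conf" (0 to 1); they miss things now and then, are a little off and sometimes report something else, mostly with a low value. They report only what shows in the picture. A call takes as long as a camera call. They do not tell look-alikes from the thing itself.
- finder.boxes_of(camera, query): "bbox" ([centre column, centre row, width, height] in pixels, round what is visible of it).
The state is a dict: "time_s": time; "joint_pos": joint angles; "qd": joint speeds; "joint_efforts": joint torques, N m; "position": TCP position; "eef_rot": TCP orientation; "ft_force": force on the tool from outside, world axes, zero at the start; "wrist_torque": the same for the moment, N m; "finger_gap": finger opening in m.
Only numpy, scipy, OpenCV 4.12 (cv2) and the standard library are available. Lean on these libraries where they do the work, as an engineer would, in place of code of your own. Each camera call takes 0.05 s, during which the arm holds its last target. There are 200 camera calls.

## Working session

There is one attempt and no reset: what is moved stays moved. The work goes in short steps, Python scripts to look and compute and a shell command to move; the robot and the scene stay as the last step left them, time stands still between calls to the robot, and variables do not carry over. Pictures are saved under pics/ and viewed, about 8 in all and at most 12, crops included, and the job is handed in when it is done.

```bash
mkdir -p pics; ls; python3 - <<'E'
from cell import r, vision, finder
import cv2, json
s=r.state(); print({k:s[k] for k in s}); print(r.grasp_offset)
for c in ["scene","top"]:
    d=vision.read_camera(c); cv2.imwrite(f"pics/{c}1.png",cv2.resize(d["pixels"][:,:,::-1],(800,600),interpolation=cv2.INTER_CUBIC))
    print(c,d["K"].tolist(),d["R"].tolist(),d["t"].tolist())
    for q in ["lid","lifter","stand","tile","furnace"]:
        print(q,[( [round(float(x),1) for x in b["bbox"]],round(float(b["conf"]),2)) for b in finder.boxes_of(c,q)])
d=vision.read_camera("wrist");print(d["K"],d["hand_eye"])
E
```

```text
pics
{'time_s': 0.0, 'joint_pos': array([-1.42621350e+00,  3.26934409e-01, -1.93600160e-01,  1.05198616e+00,
        1.41945151e-05,  1.43658950e+00]), 'qd': array([ 0.00063312, -0.00120518,  0.00017819, -0.00052753,  0.00064995,
        0.0002415 ]), 'joint_efforts': array([ 5.48602493e-04, -4.43399227e+01,  2.62437594e+01,  1.55291695e-02,
        4.18234237e-06, -1.53052600e-06]), 'position': array([ 0.15128246, -0.52817801,  0.23050081]), 'eef_rot': array([ 9.90299895e-01,  1.38943781e-01,  2.62407630e-06, -8.62227495e-04]), 'ft_force': array([-0.01635921,  0.45811386,  0.72110193]), 'wrist_torque': array([ 0.01216504, -0.0077581 ,  0.03128885]), 'finger_gap': 0.08517573348121145}
0.0187
scene [[370.97557562620165, 0.0, 249.33317350708], [0.0, 370.97557562620165, 189.71427411059227], [0.0, 0.0, 1.0]] [[0.8131700139528927, 0.582025765567871, -0.0007325455521082909], [0.503603103878713, -0.7042326344254258, -0.5004401166712666], [-0.2917849245104665, 0.40657398444238685, -0.8657708432391701]] [-0.37443622385637904, -0.21029489717190084, 1.5595012306292273]
lid [([294.3, 207.1, 38.0
[... 767 characters left out ...]
.9, 201.6, 29.0, 21.2], 0.73), ([140.0, 156.4, 17.4, 16.2], 0.66)]
stand [([174.0, 193.7, 35.0, 50.7], 0.73), ([340.0, 203.2, 24.0, 22.4], 0.37)]
tile [([338.6, 203.8, 38.8, 38.7], 0.66), ([125.6, 206.9, 22.4, 29.1], 0.38)]
furnace [([260.8, 149.4, 67.2, 69.2], 0.92), ([141.4, 154.1, 18.8, 18.5], 0.22)]
[[321.94359858   0.         258.24418533]
 [  0.         321.94359858 197.87784966]
 [  0.           0.           1.        ]] [[-2.36226164e-05 -9.49777542e-01 -3.12925903e-01  7.94453506e-02]
 [ 9.99999279e-01  3.53204907e-04 -1.14751986e-03  4.74587423e-04]
 [ 1.20041556e-03 -3.12925704e-01  9.49776849e-01 -1.42483143e-01]
 [ 0.00000000e+00  0.00000000e+00  0.00000000e+00  1.00000000e+00]]
```

View pics/scene1.png

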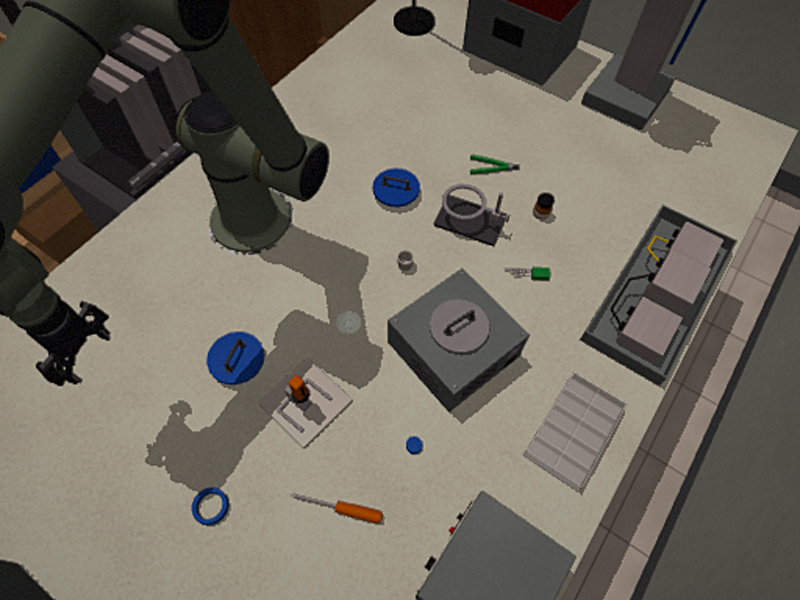

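View pics/top1.png

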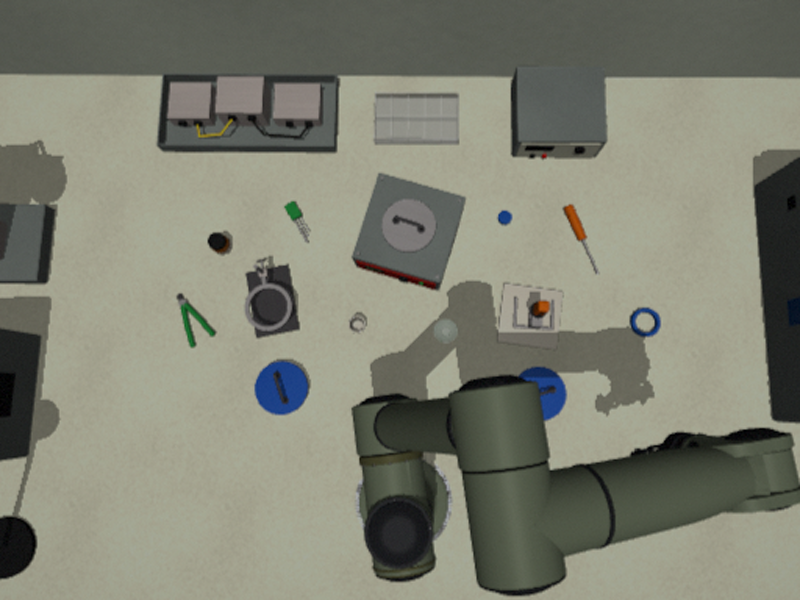

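The steel lid is at top px (409,225) on the furnace. Both blue look-alikes, at (282,387) and (540,392), lie on the bench, so I'll leave them alone. The stand is at (270,300). The lifter is at (530,312) on the white tile with its orange grip. The one in the tray at (140,156) in 512x384 coordinates is a false find.

```bash
cat > h.py <<'E'
import numpy as np, cv2
from cell import r, vision, finder
from scipy.spatial.transform import Rotation as Ro
def cam(name):
    s=r.state(); d=vision.read_camera(name); K=np.array(d["K"])
    if name=="wrist":
        T=np.eye(4);T[:3,:3]=Ro.from_quat(s["eef_rot"]).as_matrix();T[:3,3]=s["position"]
        M=np.linalg.inv(T@np.array(d["hand_eye"])); R,t=M[:3,:3],M[:3,3]
    else: R,t=np.array(d["R"]),np.array(d["t"])
    return d["pixels"],K,R,t
def ray(K,R,t,u,v,z):
    c=-R.T@t; d=R.T@np.linalg.solve(K,[u,v,1.]); return c+d*(z-c[2])/d[2]
def proj(K,R,t,X):
    p=(R@np.asarray(X,float).T).T+t; p=p@K.T; return p[...,:2]/p[...,2:]
def yaw():
    x=Ro.from_quat(r.state()["eef_rot"]).as_matrix()[:,0]; return np.arctan2(x[1],x[0])
def toolshift(w):  # world vec(m) -> tool mm
    return np.round(Ro.from_quat(r.state()["eef_rot"]).as_matrix().T@np.asarray(w)*1000,1)
E
python3 - <<'E'
from h import *
P,K,R,t=cam("top"); f=.64
for n,u,v,z in [("lid",409,225,.127),("furn",409,231,.115),("grip",540,308,.15),("tile",530,316,.01),("ring",270,307,.07),("cru",358,322,.02),("dish",445,331,.01)]:
    print(n,ray(K,R,t,u*f,v*f,z).round(3))
def crop(P,u,v,w): return cv2.resize(P[v-w:v+w,u-w:u+w,::-1],(400,400),interpolation=cv2.INTER_CUBIC)
S=cam("scene")[0]
cv2.imwrite("pics/c1.png",np.hstack([crop(P,340,202,32),crop(S,194,257,32)]))
E
```

```text
lid [ 0.648 -0.009  0.127]
furn [ 0.637 -0.009  0.115]
grip [ 0.449 -0.312  0.15 ]
tile [ 0.448 -0.312  0.01 ]
ring [0.456 0.326 0.07 ]
cru [0.427 0.116 0.02 ]
dish [ 0.408 -0.1    0.01 ]
```

View pics/c1.png

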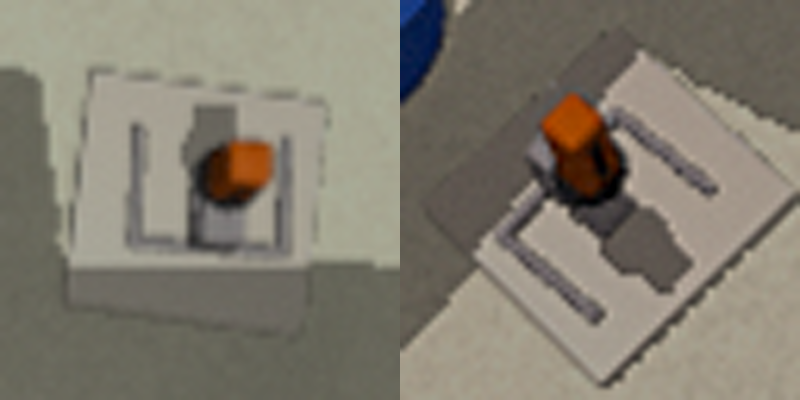

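The crossbar lies on the robot side of the tile, at crop px (205,245), so the lifter's +x points to world +x with yaw near 0. I'll grip with the jaws along the lifter's x (tool yaw about +90°). First I'll go above it and look.

```bash
python3 -m handwheel '{"slide":[[55,-20,0],[110,-40,0],[165,-60,0],[220,-80,0],[275,-100,0]],"turn":[-0.18,-0.36,-0.54,-0.72,-0.9],"fingers":[1,1,1,1,1]}'; python3 -c "
from h import *
s=r.state();print(yaw(),toolshift(np.array([.449,-.312,.23])-s['position']))"
```

```text
time_s: 1.38
position: [0.3897, -0.3558, 0.2315]
eef_rot: [0.83, 0.558, 0.0, 0.0]
ft_force: [0.7, 0.2, 0.8]
finger_gap: 0.0852
1.1845210351913822 [63.  38.4  1.5]
```

```bash
python3 -m handwheel '{"slide":[[32,19,0],[63,38,0],[63,38,0],[63,38,0]],"turn":[-0.18,-0.34,-0.37,-0.37],"fingers":[1,1,1,1]}'; python3 - <<'E'
from h import *
s=r.state(); P,K,R,t=cam("wrist"); print(s["position"],yaw())
for q in ["lifter","lifter_grip","tile"]: print(q,[(np.round(b["bbox"],1).tolist(),round(float(b["conf"]),2)) for b in finder.boxes_of("wrist",q)])
print(proj(K,R,t,[[.449,-.312,.01],[.449,-.312,.15]]))
cv2.imwrite("pics/w1.png",cv2.resize(P[:,:,::-1],(800,600),interpolation=cv2.INTER_CUBIC))
E
```

```text
time_s: 1.88
position: [0.4471, -0.3134, 0.2312]
eef_rot: [0.715, 0.699, -0.0, -0.0]
ft_force: [0.0, 0.3, 0.2]
finger_gap: 0.0853
[ 0.44709934 -0.31338078  0.23120895] 1.5470048110135326
lifter [([268.8, 174.5, 71.4, 104.8], 0.73)]
lifter_grip [([266.1, 172.2, 70.3, 100.5], 0.64)]
tile [([268.8, 158.3, 143.2, 142.3], 0.68)]
[[260.76975635 163.85713415]
 [261.90480306 204.0376915 ]]
```

View pics/w1.png

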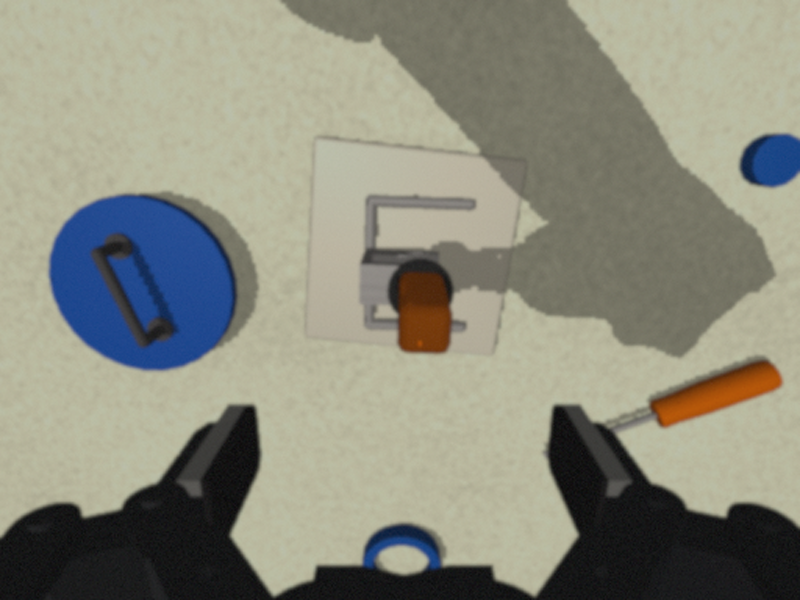

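```bash
python3 - <<'E'
from h import *
P,K,R,t=cam("wrist"); f=.64
p=lambda u,v,z: ray(K,R,t,u*f,v*f,z)
A,B,C,D=[p(*q,.014) for q in [(370,203),(473,204),(370,323),(464,326)]]
print("runners",A,B,C,D)
for a,b in((A,B),(C,D),(C,A)): print(np.degrees(np.arctan2(*(b-a)[1::-1])))
print("mid of crossbar",(A+C)/2,"mid ends",(B+D)/2)
print("grip top bottom edge",p(400,350,.15),p(448,352,.15))
# predict outlines for candidate
th=np.radians(-1.5); c,s=np.cos(th),np.sin(th)
o=np.array([.449,-.312])
L=np.array([[x,y,z] for x,y,z in [(13,13,140),(13,-13,140),(-13,-13,140),(-13,13,140),(-39,46,4),(39,46,4),(-39,-46,4),(39,-46,4)]])/1000
W=np.c_[o[0]+c*L[:,0]-s*L[:,1],o[1]+s*L[:,0]+c*L[:,1],L[:,2]+.01]
print((proj(K,R,t,W)/f).round(0))
cv2.imwrite("pics/w2.png",cv2.resize(P[80:240,180:360,::-1],(792,704)[:2],interpolation=cv2.INTER_CUBIC)[:600])
E
```

```text
runners [ 0.42316016 -0.27317138  0.014     ] [ 0.49566222 -0.27561263  0.014     ] [ 0.4191263  -0.36282275  0.014     ] [ 0.49053557 -0.36695059  0.014     ]
-1.9285039481591222
-3.3083258949972327
87.42371940124501
mid of crossbar [ 0.42114323 -0.31799707  0.014     ] mid ends [ 0.49309889 -0.32128161  0.014     ]
grip top bottom edge [ 0.44387491 -0.32843539  0.15      ] [ 0.46695931 -0.33002606  0.15      ]
[[438. 291.]
 [437. 343.]
 [383. 343.]
 [382. 291.]
 [352. 192.]
 [464. 192.]
 [356. 316.]
 [459. 316.]]
```

View pics/w2.png

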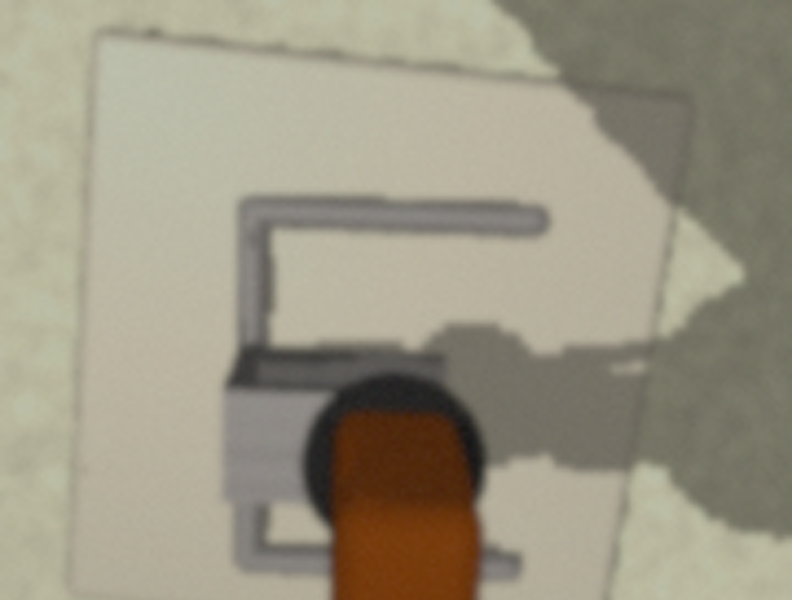

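```bash
python3 -m handwheel '{"slide":[[-5.5,8,30],[-5.5,8,70],[-5.5,8,110],[-5.5,8,135],[-5.5,8,135]],"turn":[0.02,0.02,0.02,0.02,0.02],"fingers":[1,1,1,1,1]}' 80; python3 -m handwheel '{"slide":[[0,0,0],[0,0,0],[0,0,0],[0,0,0],[0,0,0]],"turn":[0,0,0,0,0],"fingers":[0.6,0.3,0.2,0.2,0.2]}' 80; python3 - <<'E'
from h import *
s=r.state();print(s["position"],s["joint_pos"],yaw())
E
```

```text
time_s: 2.75
position: [0.4536, -0.3182, 0.0945]
eef_rot: [0.722, 0.692, -0.0, -0.002]
ft_force: [0.3, 0.6, 0.5]
finger_gap: 0.0851
time_s: 3.38
position: [0.4558, -0.3194, 0.0973]
eef_rot: [0.722, 0.692, -0.0, 0.001]
ft_force: [0.2, 0.6, 6.0]
finger_gap: 0.0253
[ 0.45584819 -0.31936483  0.09726664] [-7.43685919e-01  4.61489611e-01 -3.60598316e-01  7.47004670e-01
 -1.11741011e-04  8.69076551e-01] 1.528829360133399
```

```bash
python3 -m handwheel '{"slide":[[0,0,-10],[0,0,-40],[0,0,-80],[0,0,-120],[0,0,-150]],"turn":[0,0,0,0,0],"fingers":[0.2,0.2,0.2,0.2,0.2]}' 80; python3 -m handwheel '{"slide":[[30,8,-20],[70,18,-20],[110,28,-20],[150,38,-20],[190,48,-20]],"turn":[0.05,0.1,0.15,0.2,0.25],"fingers":[0.2,0.2,0.2,0.2,0.2]}' 80;python3 - <<'E'
from h import *
s=r.state();y=yaw();print(s["position"],y,toolshift(np.array([.555,.028,.267])-s["position"]))
E
```

```text
time_s: 4.0
position: [0.4552, -0.3188, 0.248]
eef_rot: [0.722, 0.692, 0.0, 0.0]
ft_force: [0.6, -0.3, -3.4]
finger_gap: 0.0255
time_s: 4.62
position: [0.5109, -0.1296, 0.2662]
eef_rot: [0.803, 0.596, -0.0, -0.0]
ft_force: [0.4, 0.4, -3.1]
finger_gap: 0.0253
[ 0.5109463  -0.129615    0.26617129] 1.2770067984987745 [163.6  -3.5  -0.8]
```

```bash
python3 -m handwheel '{"slide":[[35,0,0],[75,-1,0],[115,-2,0],[145,-3,0],[163,-3,0]],"turn":[0.03,0.06,0.09,0.09,0.09],"fingers":[0.2,0.2,0.2,0.2,0.2]}' 80; python3 -m handwheel '{"slide":[[0,0,0],[0,0,0]],"turn":[0,0],"fingers":[0.2,0.2]}';python3 - <<'E'
from h import *
s=r.state();y=yaw();print(s["position"],y)
P,K,R,t=cam("wrist")
for q in ["lid","furnace","lid_loop"]: print(q,[(np.round(b["bbox"],1).tolist(),round(float(b["conf"]),2)) for b in finder.boxes_of("wrist",q)])
cv2.imwrite("pics/w3.png",cv2.resize(P[:,:,::-1],(800,600),interpolation=cv2.INTER_CUBIC))
E
```

```text
time_s: 5.25
position: [0.555, 0.0272, 0.2661]
eef_rot: [0.828, 0.561, -0.0, -0.0]
ft_force: [-1.1, -0.5, -3.8]
finger_gap: 0.0252
time_s: 5.5
position: [0.555, 0.025, 0.2661]
eef_rot: [0.829, 0.56, -0.0, 0.0]
ft_force: [0.1, -0.6, -2.5]
finger_gap: 0.0253
[0.55497891 0.02502864 0.26613735] 1.1880173266746852
lid [([371.9, 171.7, 146.2, 142.9], 0.69)]
furnace [([367.0, 156.9, 270.4, 248.2], 0.94)]
lid_loop [([371.0, 173.1, 147.8, 139.9], 0.97)]
```

View pics/w3.png

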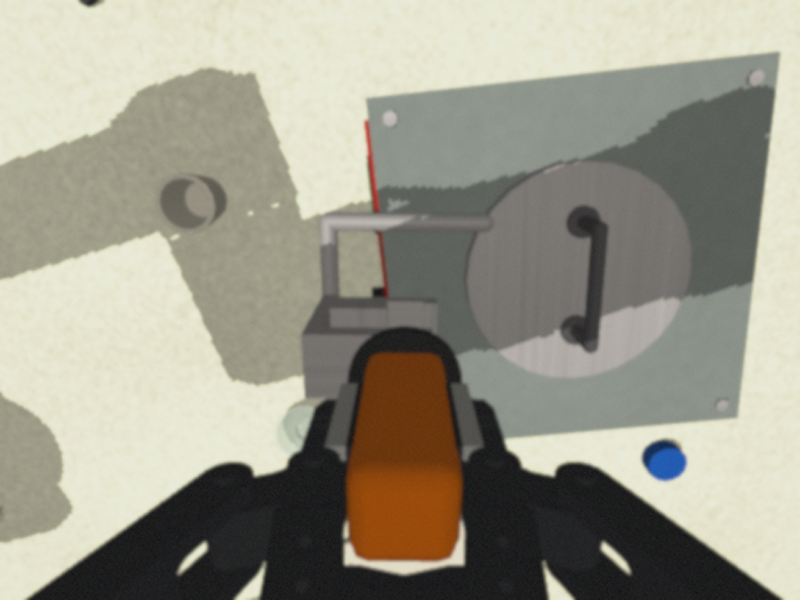

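```bash
python3 - <<'E'
from h import *
P,K,R,t=cam("wrist"); f=.64
s=r.state();print(s["position"],yaw())
p=lambda u,v,z: ray(K,R,t,u*f,v*f,z)
print("disc",p(579,270,.127))
a,b=p(583,221,.128),p(576,329,.128); print("legs",a,b,(a+b)/2,np.degrees(np.arctan2(*(a-b)[1::-1]))-90, np.linalg.norm(a-b))
a,b=p(600,224,.153),p(591,348,.153); print("bar",a,b,(a+b)/2,np.degrees(np.arctan2(*(a-b)[1::-1]))-90)
a,b=p(328,222,.183),p(490,222,.183); print("runner",a,b,np.linalg.norm(a-b),np.degrees(np.arctan2(*(b-a)[1::-1])),toolshift(a-s["position"]),toolshift(b-s["position"]))
def refine():
    g=cv2.cvtColor(P,cv2.COLOR_RGB2GRAY); return g
def lifterpts(o,th,z):
    L=np.array([(-39,46,4),(39,46,4),(-35,46,4),(-35,13,4)])/1000
    c,s_=np.cos(th),np.sin(th)
    return (proj(K,R,t,np.c_[o[0]+c*L[:,0]-s_*L[:,1],o[1]+s_*L[:,0]+c*L[:,1],L[:,2]+z])/f).round(0)
print(lifterpts(s["position"],yaw()-np.pi/2,.179))
E
```

```text
[0.55518351 0.02507082 0.26633723] 1.1875051085520314
disc [ 0.65200746 -0.00272002  0.127     ]
legs [0.66145572 0.02384208 0.128     ] [ 0.64027219 -0.03656677  0.128     ] [ 0.65086396 -0.00636234  0.128     ] -19.324201803439877 0.06401540226565311
bar [0.66218583 0.02581836 0.153     ] [ 0.63988776 -0.03835728  0.153     ] [ 0.6510368  -0.00626946  0.153     ] -19.159978179869952
runner [0.54058534 0.08067772 0.183     ] [0.60774438 0.05360161 0.183     ] 0.07241168543424915 -21.957520171979834 [ 46.1 -34.3  83.3] [46.1 38.1 83.3]
[[318. 222.]
 [492. 222.]
 [327. 222.]
 [330. 293.]]
```

The lid centre measures (0.651,-0.0055) with its x axis at -19.2°. The lifter in hand matches its model at the TCP to within 1 mm. Next I'll go to the staging pose 50 mm short of the bar and descend to 3 mm above the lid.

```bash
python3 -m handwheel '{"slide":[[2,20,0],[5,40,0],[5,50.5,0],[5,50.5,0],[5,50.5,20]],"turn":[-0.02,-0.048,-0.048,-0.048,-0.048],"fingers":[0.2,0.2,0.2,0.2,0.2]}' 80; python3 -m handwheel '{"slide":[[0,0,10],[0,0,20],[0,0,28],[0,0,28],[0,0,28]],"turn":[0,0,0,0,0],"fingers":[0.2,0.2,0.2,0.2,0.2]}';python3 - <<'E'
from h import *
s=r.state();y=yaw();p=s["position"];th=np.radians(-19.2)
d=p[:2]-[.651,-.0055];print(p,np.degrees(y)-90,s["ft_force"],"along/lat",d@[np.cos(th),np.sin(th)],d@[-np.sin(th),np.cos(th)])
E
```

```text
time_s: 6.38
position: [0.6045, 0.0116, 0.2475]
eef_rot: [0.815, 0.58, 0.001, 0.001]
ft_force: [0.9, 0.3, -2.8]
finger_gap: 0.0251
time_s: 7.0
position: [0.6042, 0.0117, 0.2187]
eef_rot: [0.815, 0.58, 0.0, 0.0]
ft_force: [0.1, -1.4, -3.4]
finger_gap: 0.025
[0.60424315 0.01165236 0.21867155] -19.13664789747253 [ 0.06301115 -1.38151262 -3.39379319] along/lat -0.04979690088919966 0.0008215208828204461
```

```bash
python3 -m handwheel '{"slide":[[0,0,1.5],[0,0,3],[0,0,3],[0,0,3]],"turn":[0,0,0,0],"fingers":[0.2,0.2,0.2,0.2]}' 80; python3 -m handwheel '{"slide":[[0,6,0],[0,12,0],[0,18,0],[0,22,0],[0,22,0]],"turn":[0,0,0,0,0],"fingers":[0.2,0.2,0.2,0.2,0.2]}';python3 - <<'E'
from h import *
s=r.state();print(s["position"],s["ft_force"])
P,K,R,t=cam("wrist")
cv2.imwrite("pics/w4.png",cv2.resize(P[30:300,160:460,::-1],(666,600),interpolation=cv2.INTER_CUBIC))
E
```

```text
time_s: 7.5
position: [0.604, 0.0117, 0.2153]
eef_rot: [0.815, 0.58, -0.0, -0.0]
ft_force: [0.4, 0.3, -2.1]
finger_gap: 0.025
time_s: 8.12
position: [0.6251, 0.0043, 0.2151]
eef_rot: [0.815, 0.58, -0.0, -0.0]
ft_force: [0.3, -0.0, -3.3]
finger_gap: 0.0251
[0.62506181 0.00430582 0.21511354] [ 0.30826357 -0.02948261 -3.26044626]
```

View pics/w4.png

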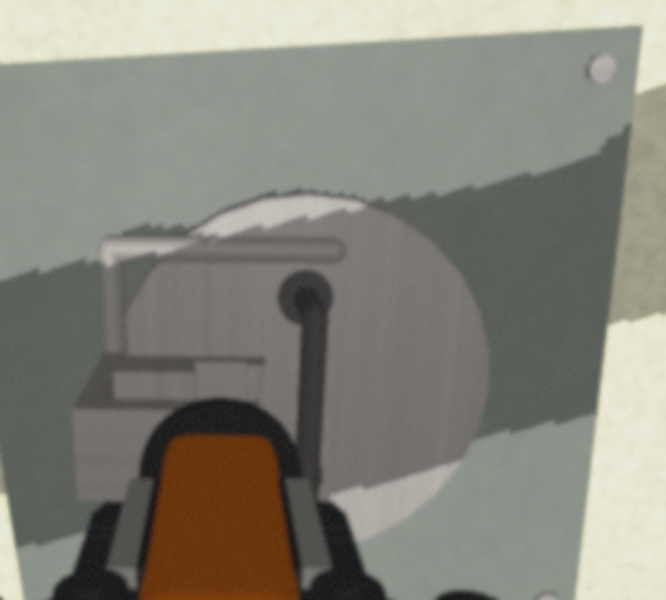

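The crop shows the runner tip at (340,248), just outside the loop leg at (305,297), and parallel. There is no contact force. I'll continue in under the bar.

```bash
python3 -m handwheel '{"slide":[[0,4,0],[0,8,0],[0,12,0],[0,16,0]],"turn":[0,0,0,0],"fingers":[0.2,0.2,0.2,0.2]}'; python3 -m handwheel '{"slide":[[0,4,0],[0,8,0],[0,11,0],[0,12,0],[0,12,0]],"turn":[0,0,0,0,0],"fingers":[0.2,0.2,0.2,0.2,0.2]}';python3 - <<'E'
from h import *
s=r.state();p=s["position"];th=np.radians(-19.2)
d=p[:2]-[.651,-.0055];print(p,"along/lat",d@[np.cos(th),np.sin(th)],d@[-np.sin(th),np.cos(th)])
E
```

```text
time_s: 8.68
position: [0.6402, -0.0009, 0.2153]
eef_rot: [0.815, 0.58, 0.0, 0.0]
ft_force: [1.0, 0.7, -2.5]
finger_gap: 0.0255
time_s: 9.3
position: [0.6512, -0.0047, 0.2152]
eef_rot: [0.815, 0.58, -0.0, -0.0]
ft_force: [-1.0, 0.4, -2.8]
finger_gap: 0.0255
[ 0.65120258 -0.00470449  0.21523528] along/lat -7.030658692618478e-05 0.0008178806178785126
```

```bash
python3 -m handwheel '{"slide":[[0,0,-2],[0,0,-3],[0,0,-4],[0,0,-5],[0,0,-6]],"turn":[0,0,0,0,0],"fingers":[0.2,0.2,0.2,0.2,0.2]}' 100; python3 -m handwheel '{"slide":[[0,0,-1],[0,0,-3],[0,0,-6],[0,0,-10],[0,0,-14]],"turn":[0,0,0,0,0],"fingers":[0.2,0.2,0.2,0.2,0.2]}'
```

```text
time_s: 9.93
position: [0.6507, -0.0046, 0.2205]
eef_rot: [0.815, 0.58, -0.001, -0.001]
ft_force: [-0.4, -0.5, -7.1]
finger_gap: 0.0249
time_s: 10.55
position: [0.6513, -0.0047, 0.2357]
eef_rot: [0.815, 0.58, 0.0, 0.0]
ft_force: [-0.2, 1.1, -7.8]
finger_gap: 0.0251
```

```bash
python3 - <<'E'
from h import *
P,K,R,t=cam("wrist"); s=r.state(); print(s["position"],s["ft_force"],s["wrist_torque"])
cv2.imwrite("pics/w5.png",cv2.resize(P[30:300,160:460,::-1],(666,600),interpolation=cv2.INTER_CUBIC))
E
```

```text
[ 0.65159562 -0.00473198  0.23635596] [ 1.20501858 -0.04432485 -5.24371519] [-0.01533974 -0.04934147  0.00266549]
```

View pics/w5.png

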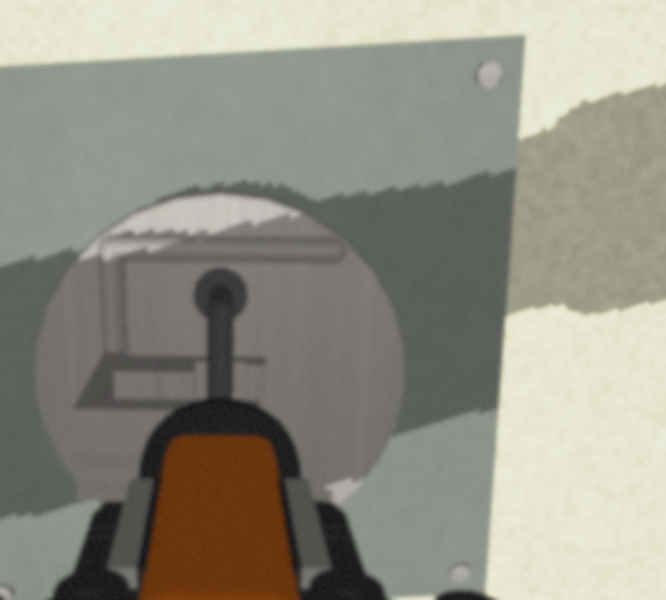

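The lid hangs level: the bar at (220,330) sits on the saddle and the disc is lifted and concentric. I'll raise it clear, then carry it smoothly to a look-out next to the stand.

```bash
python3 -m handwheel '{"slide":[[0,0,-5],[0,0,-15],[0,0,-27],[0,0,-39],[0,0,-50]],"turn":[0,0,0,0,0],"fingers":[0.2,0.2,0.2,0.2,0.2]}' 100; python3 -m handwheel '{"slide":[[0,0,-8],[0,0,-13],[0,0,-15],[0,0,-15],[0,0,-15]],"turn":[0,0,0,0,0],"fingers":[0.2,0.2,0.2,0.2,0.2]}'; python3 -m handwheel '{"slide":[[2,-4,0],[6,-12,0],[12,-23.5,0],[19.5,-39,0],[29,-58,0]],"turn":[0,0,0,0,0],"fingers":[0.2,0.2,0.2,0.2,0.2]}'; python3 -m handwheel '{"slide":[[10,-20,0],[20,-40,0],[30,-60,0],[40,-80,0],[50,-100,0]],"turn":[0,0,0,0,0],"fingers":[0.2,0.2,0.2,0.2,0.2]}'; python3 -m handwheel '{"slide":[[10,-20,0],[20,-38,0],[27,-54,0],[33,-65,0],[36,-72,0]],"turn":[0,0,0,0,0],"fingers":[0.2,0.2,0.2,0.2,0.2]}';python3 -m handwheel '{"slide":[[1,-1,0],[1,-1,0],[1,-1,0],[1,-1,0]],"turn":[0,0,0,0],"fingers":[0.2,0.2,0.2,0.2]}';python3 - <<'E'
from h import *
s=r.state(); P,K,R,t=cam("wrist"); print(s["position"],s["ft_force"],yaw(),s["joint_pos"])
for q in ["stand","lid"]: print(q,[(np.round(b["bbox"],1).tolist(),round(float(b["conf"]),2)) for b in finder.boxes_of("wrist",q)])
cv2.imwrite("pics/w6.png",cv2.resize(P[:,:,::-1],(800,600),interpolation=cv2.INTER_CUBIC))
E
```

```text
time_s: 11.22
position: [0.6515, -0.0047, 0.2866]
eef_rot: [0.815, 0.58, 0.0, 0.0]
ft_force: [-0.4, 0.4, -7.2]
finger_gap: 0.0252
time_s: 11.85
position: [0.651, -0.0047, 0.2998]
eef_rot: [0.815, 0.58, -0.0, -0.0]
ft_force: [-0.1, 0.7, -7.1]
finger_gap: 0.025
time_s: 12.48
position: [0.605, 0.0426, 0.3004]
eef_rot: [0.815, 0.58, 0.0, -0.0]
ft_force: [0.4, 1.0, -6.5]
finger_gap: 0.0246
time_s: 13.1
position: [0.5268, 0.1228, 0.3004]
eef_rot: [0.815, 0.58, 0.0, 0.0]
ft_force: [0.6, 0.6, -7.1]
finger_gap: 0.0248
time_s: 13.72
position: [0.4713, 0.1798, 0.3003]
eef_rot: [0.815, 0.58, 0.0, 0.0]
ft_force: [0.3, -0.2, -6.9]
finger_gap: 0.025
time_s: 14.22
position: [0.4713, 0.1803, 0.3002]
eef_rot: [0.815, 0.579, -0.0, 0.0]
ft_force: [-0.4, 0.6, -6.6]
finger_gap: 0.0249
[0.47130278 0.18031635 0.30020481] [-0.42898649  0.55661434 -6.62754554] 1.236279911445582 [ 2.19084332e-01  2.03553368e-01 -1.80266649e-01  1.18699194e+00
 -8.17108723e-05  2.12446868e+00]
stand [([224.8, 52.8, 163.5, 102.8], 0.56)]
lid [([73.8, 114.7, 111.3, 106.6], 0.75)]
```

View pics/w6.png

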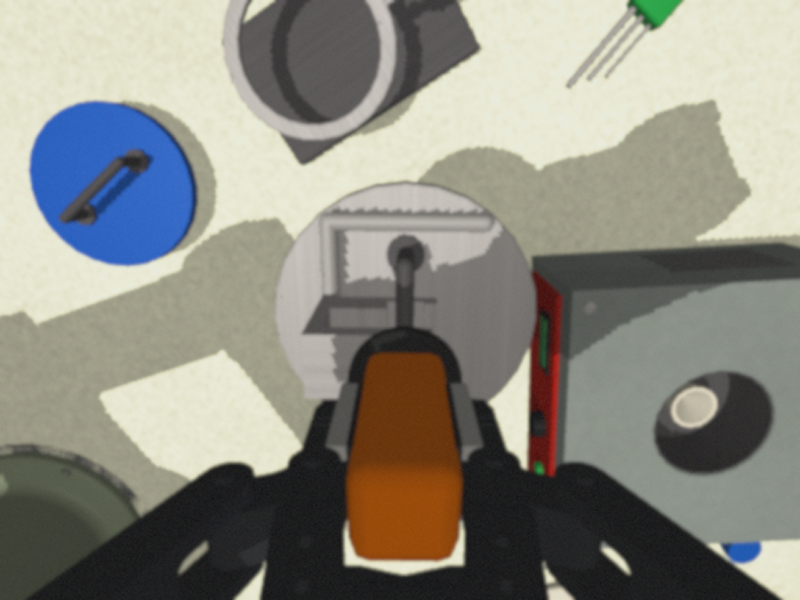

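The stand's ring shows at (310,50), clipped at the picture's top, with the blue look-alike at (112,183). I'll shift to get the whole ring in view, then fit its centre and height from two poses.

```bash
python3 - <<'E'
from h import *
P,K,R,t=cam("wrist"); np.savez("v1.npz",P=P,K=K,R=R,t=t)
E
python3 -m handwheel '{"slide":[[2,-4,-4],[8,-14,-12],[16,-28,-24],[23,-42,-34],[28,-50,-40]],"turn":[0,0,0,0,0],"fingers":[0.2,0.2,0.2,0.2,0.2]}'; python3 -m handwheel '{"slide":[[0,0,0],[0,0,0],[0,0,0],[0,0,0]],"turn":[0,0,0,0],"fingers":[0.2,0.2,0.2,0.2]}';cat > fit.py <<'E'
from h import *
from scipy.optimize import minimize
import sys
P,K,R,t=cam("wrist"); np.savez("v2.npz",P=P,K=K,R=R,t=t)
V=[np.load("v1.npz"),np.load("v2.npz")]
a=np.linspace(0,2*np.pi,360,endpoint=False)
G=[cv2.GaussianBlur(cv2.cvtColor(v["P"],cv2.COLOR_RGB2GRAY).astype(np.float32),(0,0),1) for v in V]
def samp(i,c,h,rad):
    X=np.c_[c[0]+rad*np.cos(a),c[1]+rad*np.sin(a),np.full(360,h)]
    p=proj(V[i]["K"],V[i]["R"],V[i]["t"],X).astype(np.float32)
    ok=(p[:,0]>2)&(p[:,0]<509)&(p[:,1]>2)&(p[:,1]<112)
    return cv2.remap(G[i],p[:,0:1],p[:,1:2],cv2.INTER_LINEAR)[:,0],ok
def score(q,views=(0,1)):
    c,h=q[:2],q[2]; s=0;n=0
    for i in views:
        for e in (.047,.058):
            A,o=samp(i,c,h,e-.0015);B,o2=samp(i,c,h,e+.0015);o&=o2
            s+=np.minimum(np.abs(A-B)[o],40).sum();n+=o.sum()
    return -s/max(n,150)
for views in ((0,1),(1,),(0,)):
    best=min(((score((x,y,h),views),x,y,h) for x in np.arange(.43,.485,.003) for y in np.arange(.30,.352,.003) for h in np.arange(.045,.1,.004)))
    m=minimize(score,best[1:],args=(views,),method="Nelder-Mead",options=dict(initial_simplex=np.array(best[1:])+np.array([[0,0,0],[.002,0,0],[0,.002,0],[0,0,.004]]),xatol=1e-5))
    print(views,best[0],m.x.round(4),m.fun)
    if views==(0,1): q=m.x
im=V[1]["P"][:,:,::-1].copy(); im=cv2.resize(im,(800,600),interpolation=cv2.INTER_CUBIC)
for e in (.047,.058):
    X=np.c_[q[0]+e*np.cos(a),q[1]+e*np.sin(a),np.full(360,q[2])]
    for p in proj(K,R,t,X)/.64: cv2.circle(im,(int(p[0]),int(p[1])),0,(0,0,255),-1)
cv2.imwrite("pics/w7.png",im)
E
python3 fit.py; python3 -c "
from h import *
print(r.state()['position'],yaw())"
```

```text
time_s: 15.05
position: [0.4321, 0.2246, 0.3415]
eef_rot: [0.814, 0.58, 0.001, 0.0]
ft_force: [-0.5, 0.6, -7.6]
finger_gap: 0.0252
time_s: 15.55
position: [0.4331, 0.2231, 0.3399]
eef_rot: [0.815, 0.579, -0.0, -0.0]
ft_force: [0.1, 0.9, -7.5]
finger_gap: 0.0248
(0, 1) -34.68924134036145 [0.4567 0.3337 0.0669] -35.081501475321886
(1,) -33.7884929583947 [0.457  0.3334 0.0681] -33.870743850954476
(0,) -35.955510804865426 [0.4584 0.3335 0.0752] -36.97490857712766
[0.4330462  0.22314811 0.33997195] 1.2361834533258031
```

View pics/w7.png

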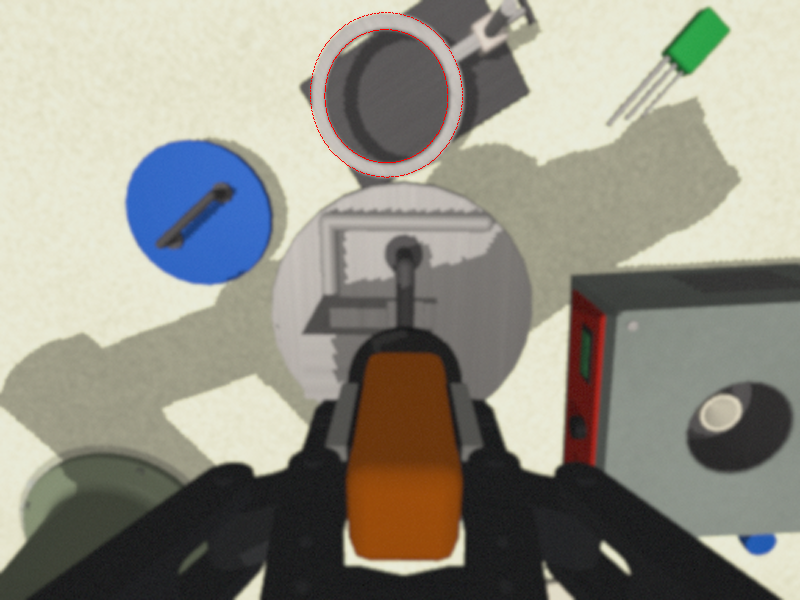

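```bash
python3 - <<'E'
from h import *
from scipy.optimize import minimize
v=np.load("v2.npz"); s=r.state(); z=s["position"][2]-.0923
G=cv2.GaussianBlur(cv2.cvtColor(v["P"],cv2.COLOR_RGB2GRAY).astype(np.float32),(0,0),1)
a=np.linspace(0,2*np.pi,720)
def f(c):
    o=[]
    for e in(.0635,.0665):
        p=proj(v["K"],v["R"],v["t"],np.c_[c[0]+e*np.cos(a),c[1]+e*np.sin(a),np.full(720,z)]).astype(np.float32)
        o.append(cv2.remap(G,p[:,:1],p[:,1:],cv2.INTER_LINEAR)[:,0]); ok=p[:,1]<225
    return -np.minimum(np.abs(o[0]-o[1])[ok],40).mean()
b=min((f((x,y)),x,y) for x in s["position"][0]+np.arange(-.012,.0121,.001) for y in s["position"][1]+np.arange(-.012,.0121,.001))
m=minimize(f,b[1:],method="Nelder-Mead",options=dict(initial_simplex=np.array(b[1:])+np.array([[0,0],[.001,0],[0,.001]])))
print(m.x,m.fun,"lid-TCP",m.x-s["position"][:2],toolshift(np.r_[m.x-s["position"][:2],0]))
print("needed",toolshift(np.r_[np.array([.457,.3335])-m.x,0]),"TCP-only",toolshift(np.r_[np.array([.457,.3335])-s["position"][:2],0]))
E
```

```text
[0.43080864 0.22166523] -28.332612991333008 lid-TCP [-0.00223757 -0.00148287] [-2.1 -1.6  0. ]
needed [114.2 -12.   -0. ] TCP-only [112.1 -13.6  -0. ]
```

```bash
python3 -m handwheel '{"slide":[[3,-0.5,0],[10,-1,0],[20,-2,0],[33,-3.5,0],[47,-5,0]],"turn":[0,0,0,0,0],"fingers":[0.2,0.2,0.2,0.2,0.2]}'; python3 -m handwheel '{"slide":[[15,-1.5,0],[30,-3,0],[44,-4.5,0],[55,-6,0],[62,-6.5,0]],"turn":[0,0,0,0,0],"fingers":[0.2,0.2,0.2,0.2,0.2]}';python3 -m handwheel '{"slide":[[4,-0.5,0],[5,-0.5,5],[5,-0.5,15],[5,-0.5,28],[5,-0.5,42]],"turn":[0,0,0,0,0],"fingers":[0.2,0.2,0.2,0.2,0.2]}';python3 -m handwheel '{"slide":[[0,0,14],[0,0,28],[0,0,42],[0,0,56],[0,0,70]],"turn":[0,0,0,0,0],"fingers":[0.2,0.2,0.2,0.2,0.2]}';python3 -m handwheel '{"slide":[[0,0,10],[0,0,16],[0,0,19],[0,0,19],[0,0,19]],"turn":[0,0,0,0,0],"fingers":[0.2,0.2,0.2,0.2,0.2]}'; python3 -c "
from h import *
s=r.state();print(s['position'],toolshift(np.r_[np.array([.457,.3335])-s['position'][:2],0]),s['joint_pos'])"
```

```text
time_s: 16.23
position: [0.4439, 0.2706, 0.3402]
eef_rot: [0.815, 0.58, 0.0, -0.0]
ft_force: [0.6, 0.3, -7.2]
finger_gap: 0.0248
time_s: 16.85
position: [0.4579, 0.3308, 0.3401]
eef_rot: [0.815, 0.58, -0.0, 0.0]
ft_force: [-0.2, -0.1, -6.4]
finger_gap: 0.0248
time_s: 17.48
position: [0.4588, 0.3347, 0.297]
eef_rot: [0.815, 0.58, -0.0, -0.0]
ft_force: [-0.3, -0.7, -7.2]
finger_gap: 0.0249
time_s: 18.1
position: [0.459, 0.3351, 0.2274]
eef_rot: [0.815, 0.58, 0.0, -0.0]
ft_force: [-0.4, 0.3, -6.8]
finger_gap: 0.0247
time_s: 18.73
position: [0.4593, 0.3352, 0.2097]
eef_rot: [0.815, 0.58, 0.0, 0.0]
ft_force: [0.2, 0.1, -7.0]
finger_gap: 0.0254
[0.45931695 0.33522873 0.20974541] [-2.4 -1.6 -0. ] [ 5.00686915e-01  3.74553486e-01 -1.78658403e-01  1.01668620e+00
 -1.54622736e-05  2.40552541e+00]
```

```bash
python3 -m handwheel '{"slide":[[0,0,3],[0,0,6],[0,0,9],[0,0,12],[0,0,15]],"turn":[0,0,0,0,0],"fingers":[0.2,0.2,0.2,0.2,0.2]}';python3 -m handwheel '{"slide":[[0,0,2],[0,0,4],[0,0,6],[0,0,8],[0,0,10]],"turn":[0,0,0,0,0],"fingers":[0.2,0.2,0.2,0.2,0.2]}';python3 -m handwheel '{"slide":[[0,0,1],[0,0,2],[0,0,3],[0,0,4],[0,0,4]],"turn":[0,0,0,0,0],"fingers":[0.2,0.2,0.2,0.2,0.2]}'
```

```text
time_s: 19.35
position: [0.459, 0.3351, 0.194]
eef_rot: [0.815, 0.58, -0.0, -0.0]
ft_force: [-0.9, 0.3, -7.9]
finger_gap: 0.0249
time_s: 19.98
position: [0.4591, 0.3351, 0.1842]
eef_rot: [0.815, 0.58, 0.0, 0.0]
ft_force: [0.3, -0.6, -7.0]
finger_gap: 0.0247
time_s: 20.6
position: [0.4589, 0.335, 0.1802]
eef_rot: [0.815, 0.58, -0.0, -0.0]
ft_force: [-0.1, 0.2, -6.4]
finger_gap: 0.0248
```

Still hanging and free, so the plug is inside the ring. I'll go down 1 mm per row and watch the force.

```bash
for i in 1 2; do :; done; python3 -m handwheel '{"slide":[[0,0,1],[0,0,2],[0,0,3],[0,0,3]],"turn":[0,0,0,0],"fingers":[0.2,0.2,0.2,0.2]}';python3 -m handwheel '{"slide":[[0,0,1],[0,0,2],[0,0,2]],"turn":[0,0,0],"fingers":[0.2,0.2,0.2]}';python3 -m handwheel '{"slide":[[0,0,1],[0,0,2],[0,0,2]],"turn":[0,0,0],"fingers":[0.2,0.2,0.2]}'
```

```text
time_s: 21.1
position: [0.459, 0.335, 0.1772]
eef_rot: [0.815, 0.58, -0.0, -0.0]
ft_force: [-0.1, -0.4, -6.7]
finger_gap: 0.0248
time_s: 21.48
position: [0.4594, 0.3352, 0.1757]
eef_rot: [0.815, 0.58, 0.001, 0.0]
ft_force: [-0.1, 0.6, -2.3]
finger_gap: 0.0253
time_s: 21.85
position: [0.4589, 0.335, 0.1732]
eef_rot: [0.815, 0.58, -0.0, -0.0]
ft_force: [0.8, 0.2, -2.9]
finger_gap: 0.025
```

```bash
python3 -m handwheel '{"slide":[[0,0,0.6],[0,0,1],[0,0,1]],"turn":[0,0,0],"fingers":[0.2,0.2,0.2]}';python3 - <<'E'
from h import *
S=[]
for i in range(4):
    vision.read_camera("wrist"); s=r.state(); S.append(np.r_[s["position"],s["ft_force"]])
print(np.mean(S,0).round(4))
E
python3 -m handwheel '{"slide":[[0,0,0.5],[0,0,0.5]],"turn":[0,0],"fingers":[0.2,0.2]}';python3 - <<'E'
from h import *
S=[]
for i in range(4):
    vision.read_camera("wrist"); s=r.state(); S.append(np.r_[s["position"],s["ft_force"]])
print(np.mean(S,0).round(4))
E
```

```text
time_s: 22.22
position: [0.459, 0.3351, 0.1722]
eef_rot: [0.815, 0.58, -0.0, 0.0]
ft_force: [-0.3, -0.2, -2.4]
finger_gap: 0.0248
[ 0.459   0.3351  0.1723  0.1854 -0.2087 -3.064 ]
time_s: 22.68
position: [0.4591, 0.3351, 0.1719]
eef_rot: [0.815, 0.58, 0.0, 0.0]
ft_force: [0.3, -0.1, -2.2]
finger_gap: 0.025
[ 0.4591  0.3351  0.1719  0.3769  0.4291 -2.1002]
```

```bash
python3 -m handwheel '{"slide":[[0,0,-0.8],[0,0,-0.8]],"turn":[0,0],"fingers":[0.2,0.2]}'; python3 -m handwheel '{"slide":[[0,-2,0],[0,-5,0],[0,-8,0],[0,-11,0]],"turn":[0,0,0,0],"fingers":[0.2,0.2,0.2,0.2]}';python3 -m handwheel '{"slide":[[0,-3,0],[0,-6,0],[0,-10,0],[0,-14,0]],"turn":[0,0,0,0],"fingers":[0.2,0.2,0.2,0.2]}'
```

```text
time_s: 23.12
position: [0.459, 0.335, 0.1726]
eef_rot: [0.815, 0.58, -0.0, -0.0]
ft_force: [-0.3, 0.4, -2.8]
finger_gap: 0.0248
time_s: 23.62
position: [0.4483, 0.3388, 0.1726]
eef_rot: [0.815, 0.58, -0.0, -0.0]
ft_force: [0.1, 0.0, -3.4]
finger_gap: 0.0251
time_s: 24.12
position: [0.4351, 0.3434, 0.1726]
eef_rot: [0.815, 0.58, -0.0, -0.0]
ft_force: [1.0, 0.7, -2.3]
finger_gap: 0.0248
```

```bash
python3 -m handwheel '{"slide":[[0,-6,0],[0,-14,0],[0,-24,0],[0,-34,0],[0,-42,0]],"turn":[0,0,0,0,0],"fingers":[0.2,0.2,0.2,0.2,0.2]}'; python3 -m handwheel '{"slide":[[0,-4,-6],[0,-6,-25],[0,-6,-55],[0,-6,-85],[0,-6,-110]],"turn":[0,0,0,0,0],"fingers":[0.2,0.2,0.2,0.2,0.2]}'; python3 - <<'E'
from h import *
s=r.state(); P,K,R,t=cam("wrist"); print(s["position"],yaw(),s["ft_force"])
cv2.imwrite("pics/w8.png",cv2.resize(P[:,:,::-1],(640,480),interpolation=cv2.INTER_CUBIC))
E
```

```text
time_s: 24.75
position: [0.3949, 0.3573, 0.1726]
eef_rot: [0.815, 0.58, -0.0, -0.0]
ft_force: [0.2, 0.2, -3.0]
finger_gap: 0.0249
time_s: 25.38
position: [0.3903, 0.3592, 0.2844]
eef_rot: [0.815, 0.58, 0.001, 0.0]
ft_force: [0.0, 0.3, -3.5]
finger_gap: 0.0251
[0.39030527 0.3591624  0.28435691] 1.2367112594314245 [ 0.02401849  0.30767124 -3.49933324]
```

View pics/w8.png

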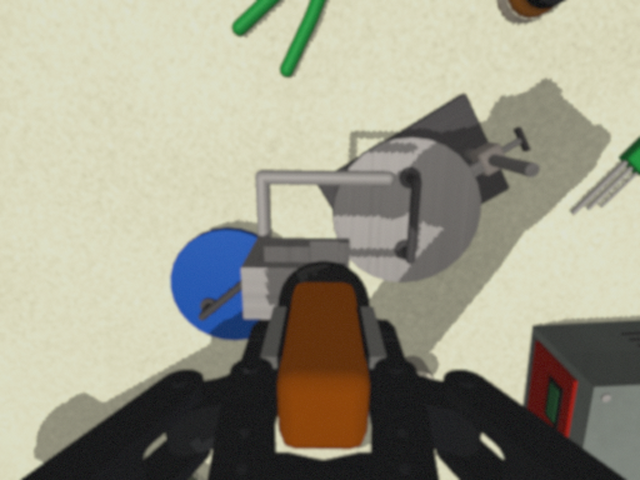

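The lid lies in the ring at (407,209), and the lifter is free of the loop. Now I'll check the lid centre numerically and carry the lifter back.

```bash
python3 - <<'E'
from h import *
from scipy.optimize import minimize
P,K,R,t=cam("wrist"); z=.084
G=cv2.GaussianBlur(cv2.cvtColor(P,cv2.COLOR_RGB2GRAY).astype(np.float32),(0,0),1)
a=np.linspace(-1.9,1.9,400)
def f(c):
    o=[]
    for e in(.0635,.0665):
        p=proj(K,R,t,np.c_[c[0]+e*np.cos(a),c[1]+e*np.sin(a),np.full(400,z)]).astype(np.float32)
        o.append(cv2.remap(G,p[:,:1],p[:,1:],cv2.INTER_LINEAR)[:,0])
    return -np.minimum(np.abs(o[0]-o[1]),40).mean()
b=min((f((x,y)),x,y) for x in np.arange(.44,.476,.001) for y in np.arange(.318,.35,.001))
print(b,"ring .457 .3335", ray(K,R,t,407*.8,209*.8,.084))
E
python3 -m handwheel '{"slide":[[-15,7,-5],[-50,23,-10],[-90,41,-10],[-130,60,-10],[-170,78,-10]],"turn":[0,0,0,0,0],"fingers":[0.2,0.2,0.2,0.2,0.2]}'; python3 -m handwheel '{"slide":[[-42,19,0],[-84,38,0],[-126,57,0],[-168,76,0],[-210,95,0]],"turn":[0,0,0,0,0],"fingers":[0.2,0.2,0.2,0.2,0.2]}';python3 -m handwheel '{"slide":[[-42,19,0],[-84,38,0],[-120,55,0],[-150,69,0],[-180,83,0]],"turn":[-0.06,-0.12,-0.18,-0.24,-0.29],"fingers":[0.2,0.2,0.2,0.2,0.2]}'; python3 - <<'E'
from h import *
s=r.state();y=yaw();print(s["position"],y,y-1.5288,toolshift(np.array([.4558,-.3194,.0973])-s["position"]))
E
```

```text
(np.float32(-27.641665), np.float64(0.457), np.float64(0.334)) ring .457 .3335 [0.46209451 0.33784096 0.084     ]
time_s: 26.1
position: [0.4071, 0.1705, 0.2915]
eef_rot: [0.815, 0.58, -0.001, -0.0]
ft_force: [0.5, 1.1, -2.3]
finger_gap: 0.0251
time_s: 26.72
position: [0.4276, -0.0586, 0.2916]
eef_rot: [0.815, 0.579, -0.001, -0.001]
ft_force: [1.3, -0.2, -3.1]
finger_gap: 0.0249
time_s: 27.35
position: [0.4469, -0.2552, 0.2913]
eef_rot: [0.722, 0.692, -0.0, -0.001]
ft_force: [0.7, 0.4, -2.8]
finger_gap: 0.0253
[ 0.44691229 -0.25520644  0.29132051] 1.5273468946570161 -0.001453105342983818 [-64.   12.1 193.9]
```

```bash
python3 -m handwheel '{"slide":[[-25,5,0],[-50,10,0],[-62,12,5],[-64,12,25],[-64,12,55]],"turn":[0,0,0,0,0],"fingers":[0.2,0.2,0.2,0.2,0.2]}'; python3 -m handwheel '{"slide":[[0,0,35],[0,0,70],[0,0,100],[0,0,120],[0,0,130]],"turn":[0,0,0,0,0],"fingers":[0.2,0.2,0.2,0.2,0.2]}';python3 -m handwheel '{"slide":[[0,0,2],[0,0,4],[0,0,6],[0,0,6]],"turn":[0,0,0,0],"fingers":[0.2,0.2,0.2,0.2]}';python3 -m handwheel '{"slide":[[0,0,1],[0,0,2],[0,0,2]],"turn":[0,0,0],"fingers":[0.2,0.2,0.2]}'
```

```text
time_s: 27.98
position: [0.4571, -0.3186, 0.2367]
eef_rot: [0.723, 0.691, 0.0, 0.0]
ft_force: [-0.2, -0.0, -2.2]
finger_gap: 0.025
time_s: 28.6
position: [0.456, -0.3171, 0.1057]
eef_rot: [0.722, 0.691, -0.0, -0.002]
ft_force: [0.5, -0.5, -3.4]
finger_gap: 0.025
time_s: 29.1
position: [0.4576, -0.3186, 0.1019]
eef_rot: [0.722, 0.691, 0.0, 0.0]
ft_force: [-0.4, 0.2, -3.2]
finger_gap: 0.0253
time_s: 29.48
position: [0.4574, -0.3184, 0.0995]
eef_rot: [0.722, 0.691, -0.0, -0.0]
ft_force: [-0.2, -0.1, -3.3]
finger_gap: 0.0246
```

```bash
python3 -m handwheel '{"slide":[[0,0,1],[0,0,2],[0,0,2]],"turn":[0,0,0],"fingers":[0.2,0.2,0.2]}';python3 -m handwheel '{"slide":[[0,0,0.5],[0,0,1],[0,0,1]],"turn":[0,0,0],"fingers":[0.2,0.2,0.2]}'
```

```text
time_s: 29.85
position: [0.4575, -0.3184, 0.0975]
eef_rot: [0.722, 0.691, -0.0, -0.0]
ft_force: [0.6, -0.3, -2.7]
finger_gap: 0.0251
time_s: 30.22
position: [0.4577, -0.3185, 0.0973]
eef_rot: [0.722, 0.691, 0.0, 0.0]
ft_force: [-1.6, 1.8, 5.4]
finger_gap: 0.0251
```

```bash
python3 -m handwheel '{"slide":[[0,0,-0.5],[0,0,-0.5],[0,0,-0.5]],"turn":[0,0,0],"fingers":[0.25,0.25,0.25]}' 20;python3 -m handwheel '{"slide":[[0,0,0],[0,0,0],[0,0,0],[0,0,0],[0,0,0]],"turn":[0,0,0,0,0],"fingers":[0.4,0.5,0.7,1,1]}' 20;python3 -m handwheel '{"slide":[[0,0,0],[0,0,-5],[0,0,-25],[0,0,-60],[0,0,-110]],"turn":[0,0,0,0,0],"fingers":[1,1,1,1,1]}' 20;python3 -m handwheel '{"slide":[[0,0,-30],[0,0,-30],[0,0,-30]],"turn":[0,0,0],"fingers":[1,1,1]}'; python3 - <<'E'
from h import *
W=cam("wrist")[0]; T=cam("top")[0]; S=cam("scene")[0]
def crop(P,u,v,w): return cv2.resize(P[max(v-w,0):v+w,u-w:u+w,::-1],(400,400),interpolation=cv2.INTER_CUBIC)
cv2.imwrite("pics/f.png",np.hstack([crop(W,256,170,130),crop(S,300,140,50)]))
P,K,R,t=cam("wrist"); print(r.state()["position"],r.state()["ft_force"])
for q in ["lifter","tile"]: print(q,[(np.round(b["bbox"],1).tolist(),round(float(b["conf"]),2)) for b in finder.boxes_of("wrist",q)])
E
```

```text
time_s: 30.6
position: [0.4576, -0.3185, 0.0973]
eef_rot: [0.722, 0.691, 0.0, 0.0]
ft_force: [-0.5, 1.1, 5.0]
finger_gap: 0.0249
time_s: 31.22
position: [0.4575, -0.3185, 0.097]
eef_rot: [0.723, 0.691, -0.0, -0.0]
ft_force: [0.2, -0.5, -0.3]
finger_gap: 0.0852
time_s: 31.85
position: [0.4567, -0.3178, 0.2074]
eef_rot: [0.723, 0.691, -0.0, -0.001]
ft_force: [-0.5, -0.3, -0.5]
finger_gap: 0.0855
time_s: 32.22
position: [0.4571, -0.3181, 0.2365]
eef_rot: [0.722, 0.691, -0.0, -0.0]
ft_force: [-0.3, 0.5, -0.9]
finger_gap: 0.0851
[ 0.45690197 -0.31793752  0.23578432] [-0.96192745  0.51757527  0.47249174]
lifter [([258.8, 170.4, 69.5, 98.7], 0.57)]
tile [([258.1, 154.1, 136.8, 138.1], 0.84)]
```

View pics/f.png

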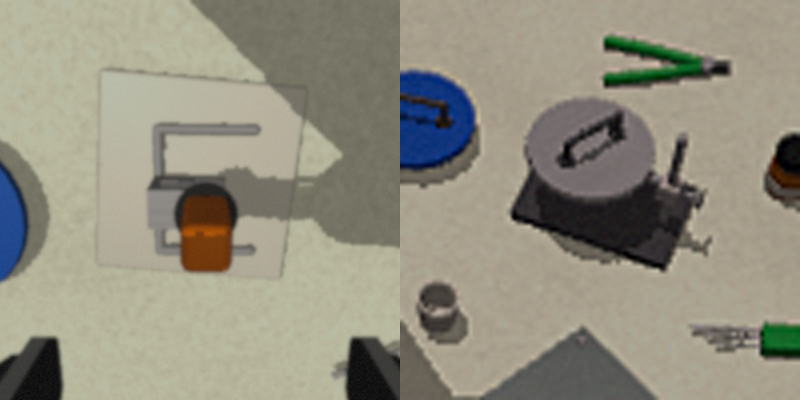

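The lifter stands upright on its tile at (205,195) in the left crop. The lid lies flat in the ring at (590,150) in the right crop, and the gripper is clear of everything. Handing in.

```bash
python3 -c "
from cell import r
print(r.close_job(), r.state()['time_s'])"
```

```text
the job is handed in; nothing more can be done
the job is handed in; nothing more can be done
```

The lid is lying flat in the stand's ring and the lifter is back upright on its tile. I handed the job in at about 32.5 s, well under the 72 s limit; it reports no verdict.

- **What I did:** I took the lifter by its orange grip and slid it under the steel lid's loop. I raised the lid level and lowered it into the ring until the wrist force showed its weight had come off the hook. Then I drew the lifter out, with no drag showing in the wrist readings. The blue look-alikes were left alone.
- **Lid:** its fitted centre was (0.457, 0.334), against (0.457, 0.3335) for the ring's axis, and it lies flat in the last picture.
- **Lifter:** it stands upright within about 2 mm of where it started. Setting it down pressed on the tile with about 8 N. The open gripper is about 140 mm above its release height, touching nothing.
- **Ring height:** the checks disagreed slightly. The camera fits gave 67 to 75 mm and the touch-down about 72 mm; I placed the lid by touch.
- **Not checked:** I did not measure the lid's tilt or the bystanders' positions. The cutters, crucible and hex set show in the last picture, and no unexpected contact force showed during the run.

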